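# Test the fence energizer with its two-stage key

### The job

Test the fence energizer on the bench with the wide mushroom key on its top: first press the key only halfway, to its first stop, and hold it there for a second, then press it fully home so that the tell-tale pin beside it goes down, and let the key come back up. Do not press the small plain button of the gate-chime box.

Things in the scene. Friction and masses are not known exactly. Their poses are not given: they have to be found in the camera images.
- key_top (a point): Centre of the top of the two-stage key: flat black mushroom cap, 48 mm across, 10 thick; 134 mm above the bench when up; the point moves with it. It goes straight down 12 mm on a light spring (1.5 to 3 N) and stops on a steel sleeve; from 6.5 N cap and sleeve sink 12 mm more (9 N, hard stop). It springs back. Half-pressed: 9 to 17 mm down, fully: over 21 mm.
- energizer: Fence energizer, a fixed grey plastic box 160 (x) x 220 (y) x 90 mm high. Origin: centre of its underside, z up. The key stands on its top at y = +55 mm, in a dark collar 60 mm across and 8 mm high; a flat round dial 76 mm across at y = -50 mm. Fully pressed, the key's top is still 20 mm above the box.
- telltale (a joint): Brass tell-tale pin, 8 mm across, 11 mm proud of the energizer's top, at x = +52, y = +55 mm of it. Value in m: 0 up, grows as it goes down. The key drags it down once pressed beyond 16 mm (to about 0.008 at full press) and it stays down, so too early a full press shows and cannot be undone.
- chime_button_top (a point): Centre of the top of the plain black push button, 26 mm across with 6 mm travel, in the middle of the gate-chime box, a fixed grey plastic box 120 x 120 mm and 70 mm high. Not to be pressed. The two boxes may stand either way round, left and right.

How it is judged (in metres and radians):
On the way, in this order (a step that is already met when the one before it is completed fails the run):
1. the key is held half-pressed (8.5 to 17.5 mm down) for 0.6 s, the tell-tale pin still up (less than 3 mm down) (distance of key_top from where it was at the start of the episode between 0.0085 and 0.0175 m and value of joint telltale below 0.003 m), for 0.6 s.
2. the key is fully pressed (more than 21 mm down) and the tell-tale pin has gone down (more than 4 mm) (distance of key_top from where it was at the start of the episode above 0.021 m and value of joint telltale above 0.004 m), for 0.05 s.
At the end, for the whole second after the job is handed in: The key is back up (within 4 mm of where it started) and the tell-tale pin stands down by more than 4 mm (distance of key_top from where it was at the start of the episode below 0.004 m and value of joint telltale above 0.004 m); the robot touches nothing.
It fails at once if the gate-chime button is pressed (more than 3 mm) (distance of chime_button_top from where it was at the start of the episode above 0.003 m).
It also fails if it takes over 29 s, if anything falls off the work surface, if the arm or the gripper's body presses on something with over 40 N, if the wrist force passes 120 N, or if a joint passes its speed limit or range.

### The arm

A 6-joint arm with a two-finger parallel gripper is mounted at the origin on the work surface. World frame = base frame: x ahead of the robot, y to its left, z up, the work surface at z = 0. Lengths are in mm, angles in rad, forces in N, time in s.
With the tool pointing down it reaches from about 350 to 775 mm from the base axis. Payload 7.3 kg.
Tool frame: the origin (TCP) lies at the very end of the fingers, on their centre line; the grasp point (between the pads) lies 19 mm behind it; z points along the fingers, y is the line along which they close (so a half turn about z gives the same grasp; the last joint's range is limited). The gripper opens to 92 mm and grips with 3 to 60 N. Pads are 19 mm wide; open, the fingers measure 130 mm over their backs; the gripper's body (75 mm by 190 mm) begins 47 mm behind the grasp point.
Start: joints at [-1.321, 0.342, 1.524, -0, 1.275, -0.146], TCP at [202.435, -484.422, 226.741] pointing down, gripper open.
Joint ranges: [-2.53, 2.53], [-0.77, 2.02], [0.04, 2.7], [-1, 4.14], [0.28, 2.66], [-3.11, 3.11]. Speed limits (rad/s): [2.57, 2.57, 3.14, 3.14, 3.14, 3.14].

### API

Orientations are given as [roll, pitch, yaw] about the fixed x, y, z axes, in that order (R = Rz(yaw) Ry(pitch) Rx(roll)).
In Python, from plant import bot gives the robot as it stands.
- The arm moves only by the tool apply_moves, never from a script. Its argument "motion" is text: rows parted by semicolons, each of 4 numbers parted by spaces: the shift along the tool's x, y, z in m, then the turn about the tool's z in degrees. A call has 1 to 8 rows; each row shifts and turns the commanded pose from where the row before left it, along the tool's axes as they then stand; what a row does not reach is not made up. A row lasts 1/8 s, in which the tool goes at most 62.5 mm and 10.7 degrees, less where a joint would pass 70% of its speed; a pose out of reach is approached as far as the arm can. A call with a gripper value outside its range is refused whole. "fingers" is the opening, from -1 (shut) to 1 (fully open), set as the call begins (left out, the last holds). The fingers move at their own pace and stop on an object; the grip force is fixed at half the most. Time passes only in rows, so rows that do not move let the fingers close. It gives the time, the measured TCP pose, the force, the opening and the grip force at its end, in the units of the state.
- bot.get_obs(): the state, without advancing time (a new reading comes with each control period).
- bot.capture(name): name is "scene" or "top"; returns a dict with "img" (420x560x3 uint8, blue, green, red), "range_z" (420x560 float32, mm along the optical axis (not along the pixel's ray), 0 where there is no reading), "fx", "fy", "cx", "cy" (pixels), "D" ([k1, k2, p1, p2, k3] as OpenCV has them; the pictures are not rectified), "world_from_camera" (4x4, takes a point from camera to world coordinates). Camera axes: x right, y down, z forward; pixel columns grow to the right and rows downward; lengths in mm; the calibration is good to about 2 mm. A picture is of the moment at which its call begins.
- bot.close_job(): hands the job in; it is judged then, once.
Trained networks look in a picture, given as the dict that the camera call returned (one of the last four; its "shot" number tells which), for a name from the list of things; names that differ only in an ending like _2 or _b are one class to them, and where a whole thing is asked for, a point or a joint stands for the part that bears it (a point fixed in the world has none). Each returns a list of dicts, best first, with "p" (0 to 1); they miss things now and then, are a little off and sometimes report something else, mostly with a low value. They report only what shows in the picture. A call takes as long as a camera call.
- bot.cut_out(picture, thing): "pixels" (420x560 bool, what is visible of it) and "point" ([column, row] in pixels, amid what is visible of it).
The state is a dict: "time": time; "joint_positions": joint angles; "dq": joint speeds; "tau": joint torques, N m; "tool_pos": TCP position; "tcp_rot": TCP orientation; "contact_force": force on the tool from outside, world axes, zero at the start; "moment": the same for the moment, N m; "grip_width": finger opening in mm; "finger_force": force on a finger pad.
Only numpy, scipy, OpenCV 4.12 (cv2) and the standard library are available. Lean on these libraries where they do the work, as an engineer would, in place of code of your own. Each camera call takes 0.05 s, during which the arm holds its last target. There are 200 camera calls.

## Working session

There is one attempt and no reset: what is moved stays moved. The work goes in short steps, Python scripts to look and compute and a tool call to move; the robot and the scene stay as the last step left them, time stands still between calls to the robot, and variables do not carry over. Pictures are saved under pics/ and viewed, at most 10 in all, crops included, and the job is handed in when it is done.

Besides the shell and the picture viewer there is one more tool, called after "Emit:" as name(argument=value, ...) on one line, values as JSON. apply_moves: Moves the arm, as the interface text tells. Its arguments: {"type":"object","properties":{"motion":{"type":"string"},"fingers":{"type":"number"}},"required":["motion"]}

```bash
mkdir -p pics
cat > h.py <<'E'
import numpy as np, cv2
from plant import bot
def pts(c,mask):
    v,u=np.nonzero(mask&(c["range_z"]>0)); z=c["range_z"][v,u]
    K=np.array([[c["fx"],0,c["cx"]],[0,c["fy"],c["cy"]],[0,0,1]])
    n=cv2.undistortPoints(np.stack([u,v],1).astype(np.float64)[:,None],K,np.array(c["D"],float))[:,0]
    P=np.c_[n*z[:,None],z,np.ones(len(z))]
    return (P@np.array(c["world_from_camera"]).T)[:,:3]
E
python3 - <<'E'
from h import *
o=bot.get_obs(); print(o["time"],o["tool_pos"],o["tcp_rot"],o["contact_force"],o["grip_width"])
ims=[]
for n in("scene","top"):
    c=bot.capture(n); im=c["img"].copy()
    for t in("key_top","energizer","telltale","chime_button_top"):
        for d in bot.cut_out(c,t)[:2]:
            P=pts(c,d["pixels"])
            print(n,t,round(d["p"],2),d["point"],d["pixels"].sum(),np.median(P,0).round(1),P.min(0).round(),P.max(0).round())
            cv2.circle(im,tuple(int(x) for x in d["point"]),3,(0,0,255),-1); cv2.putText(im,t[:4],tuple(int(x)+4 for x in d["point"]),0,.4,(0,0,255))
    cv2.imwrite(f"pics/{n}0.png",im)
E
```

```text
0.0 [ 202.33062968 -484.02321764  226.04409476] [-3.14010678e+00 -1.98790908e-04  3.95805915e-01] [-0.044386    0.16399383  0.21535127] 91.86275935781599
scene key_top 0.92 [399.0, 238.3] 477 [507.5 257.  133.7] [463. 230.  88.] [529. 279. 137.]
scene energizer 0.59 [365.6, 254.8] 9786 [545.3 212.6  89.8] [354.  55.  -4.] [629. 334. 137.]
scene chime_button_top 0.4 [202.9, 152.1] 103 [ 518.3 -217.7   91.8] [ 504. -230.   81.] [ 530. -207.   97.]
top key_top 0.92 [135.9, 235.5] 603 [504.2 257.3 133.8] [480. 235.  90.] [530. 295. 138.]
top energizer 0.82 [174.2, 233.6] 10726 [514.8 203.1  90.2] [408.  77.  -3.] [637. 360. 138.]
top chime_button_top 0.64 [399.2, 239.4] 146 [ 514.6 -216.3   91.6] [ 503. -229.   85.] [ 528. -205.   95.]
```

View pics/top0.png

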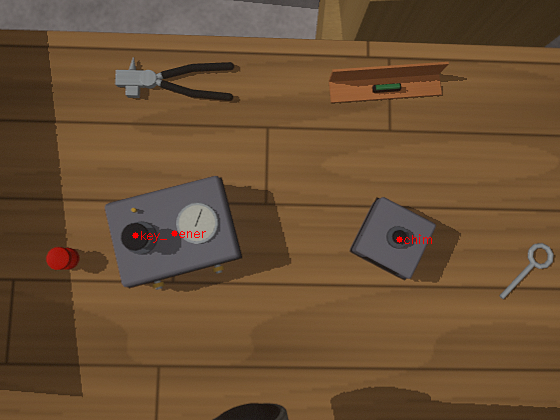

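View pics/scene0.png

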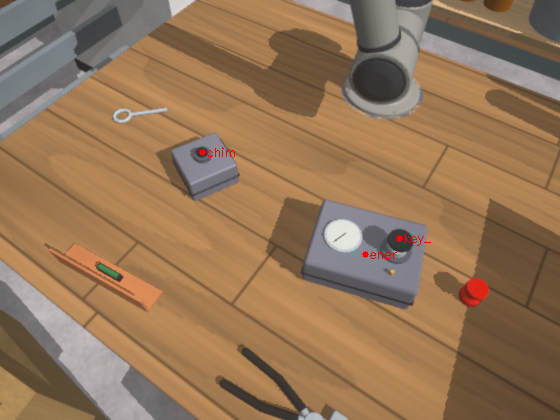

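The top view shows the key at (136,235) on the left box, the pin at (134,210), and the chime button at (399,239). The measured cap height of 133.8 mm matches the 134 mm given. I'll shut the fingers and swing over, passing high above the chime box.

Emit:
apply_moves(motion="0.048 -0.025 0 0;0.048 -0.025 0 0;0.048 -0.025 0 0;0.048 -0.025 0 0;0.048 -0.025 0 0;0.048 -0.025 0 0;0.048 -0.025 0 0;0.048 -0.025 0 0", fingers=-1)

```text
time: 1.5
tool_pos: [480.7, -150.4, 226.9]
tcp_rot: [3.141, -0.0, 0.396]
contact_force: [0.7, -0.4, -0.2]
grip_width: 16.4
finger_force: 0.0
```

```bash
cat > g.py <<'E'
from h import *
from scipy.spatial.transform import Rotation as R
def togo(t):
    o=bot.get_obs(); r=R.from_euler("xyz",o["tcp_rot"])
    print(o["time"],o["tool_pos"].round(1) if hasattr(o["tool_pos"],"round") else o["tool_pos"],o["contact_force"],o["grip_width"],"togo",r.inv().apply(np.array(t)-o["tool_pos"]).round(1))
E
python3 - <<'E'
from g import *
for n in("scene","top"):
    c=bot.capture(n); d=bot.cut_out(c,"key_top")
    P=pts(c,d[0]["pixels"]); P=P[P[:,2]>129]; print(n,P.mean(0),(P.min(0)+P.max(0))/2,np.ptp(P,axis=0))
togo([505,257,160])
E
```

```text
scene [506.84284771 257.11528452 133.68804237] [505.36032567 256.36216591 133.21041709] [47.63667552 45.96251799  7.97394106]
top [503.95080601 257.36730845 133.88054126] [503.89274668 257.81110148 133.43750669] [47.12141109 45.61631522  8.43137819]
1.7 [ 479.8 -151.1  226.6] [ 0.65908124 -0.49394081  0.18998767] 1.809315456385218 togo [ 181.6 -366.4   66.4]
```

Emit:
apply_moves(motion="0.0227 -0.0458 0 0;0.0227 -0.0458 0 0;0.0227 -0.0458 0 0;0.0227 -0.0458 0 0;0.0227 -0.0458 0 0;0.0227 -0.0458 0 0;0.0227 -0.0458 0.02 0;0.0227 -0.0458 0.03 0")

```text
time: 2.7
tool_pos: [507.1, 256.3, 177.2]
tcp_rot: [3.141, -0.003, 0.394]
contact_force: [1.1, 0.4, -0.2]
grip_width: 0.6
finger_force: 0.0
```

Emit:
apply_moves(motion="0 0 0.01 0;0 0 0.01 0;0 0 0.01 0;0 0 0 0;0 0 0 0")

```text
time: 3.32
tool_pos: [506.4, 255.7, 147.3]
tcp_rot: [3.141, -0.001, 0.395]
contact_force: [0.4, -0.7, -0.4]
grip_width: 0.6
finger_force: 0.0
```

Emit:
apply_moves(motion="0 0 0.006 0;0 0 0.006 0;0 0 0.004 0;0 0 0.003 0;0 0 0 0")

```text
time: 3.95
tool_pos: [505.9, 256.2, 127.6]
tcp_rot: [3.141, 0.0, 0.396]
contact_force: [0.1, -0.3, 1.9]
grip_width: 0.6
finger_force: 1.0
```

Emit:
apply_moves(motion="0 0 0.002 0;0 0 0.002 0;0 0 0 0")

```text
time: 4.32
tool_pos: [506.0, 256.2, 123.6]
tcp_rot: [3.142, -0.0, 0.396]
contact_force: [-0.2, -0.4, 2.0]
grip_width: 0.3
finger_force: 1.2
```

Emit:
apply_moves(motion="0 0 0.001 0;0 0 0 0;0 0 0 0")

```text
time: 4.7
tool_pos: [505.9, 256.2, 122.7]
tcp_rot: [3.141, -0.0, 0.396]
contact_force: [-1.1, -0.3, 2.5]
grip_width: 0.2
finger_force: 1.3
```

Contact is good and the key is about 11 mm down, still on the light spring. I'll hold it there for over a second.

Emit:
apply_moves(motion="0 0 0 0;0 0 0 0;0 0 0 0;0 0 0 0;0 0 0 0;0 0 0 0;0 0 0 0;0 0 0 0")

```text
time: 5.7
tool_pos: [505.9, 256.3, 122.7]
tcp_rot: [3.142, -0.0, 0.396]
contact_force: [-0.7, -0.2, 2.2]
grip_width: 0.5
finger_force: 1.3
```

Run:
```python
from g import *
c=bot.capture("scene"); togo([505,257,110])
cv2.imwrite("pics/half.png",cv2.resize(c["img"][180:320,280:500],None,fx=3,fy=3))
for d in bot.cut_out(c,"key_top")[:1]:
    P=pts(c,d["pixels"]); print(np.percentile(P[:,2],[10,50,90]))
```

```text
5.75 [506.  256.2 122.7] [0.62191814 0.16917139 3.03216777] 0.6442050140177861 togo [-0.6 -1.1 12.7]
[119.50803795 121.75590624 123.5105276 ]
```

Emit:
apply_moves(motion="0 0 0.004 0;0 0 0.004 0;0 0 0.003 0;0 0 0.001 0;0 0 0 0;0 0 0 0")

```text
time: 6.55
tool_pos: [506.0, 256.3, 111.3]
tcp_rot: [3.141, -0.001, 0.396]
contact_force: [-1.6, -1.0, 7.6]
grip_width: 0.2
finger_force: 4.0
```

Run:
```python
from g import *
c=bot.capture("scene"); togo([505,257,110])
cv2.imwrite("pics/full.png",cv2.resize(c["img"][180:320,280:500],None,fx=3,fy=3))
for d in bot.cut_out(c,"key_top")[:1]:
    P=pts(c,d["pixels"]); print(np.percentile(P[:,2],[10,50,90]))
```

```text
6.6 [506.  256.3 111.3] [-1.86516996 -0.91952391  7.80405499] 0.4588692297063309 togo [-0.7 -1.1  1.3]
[105.84422969 110.48360431 112.54652792]
```

Force is 7.8 N, so it isn't at the hard stop yet. I'll press a little more.

Emit:
apply_moves(motion="0 0 0.001 0;0 0 0.001 0;0 0 0 0;0 0 0 0")

```text
time: 7.15
tool_pos: [506.1, 256.3, 110.1]
tcp_rot: [3.141, -0.001, 0.396]
contact_force: [-3.5, -1.8, 12.1]
grip_width: 0.9
finger_force: 6.5
```

The force is now 12 N, so the key is at its hard stop (full press). Now I'll lift off.

Emit:
apply_moves(motion="0 0 -0.005 0;0 0 -0.01 0;0 0 -0.02 0;0 0 -0.03 0;0 0 -0.03 0;0 0 -0.02 0;0 0 0 0;0 0 0 0")

```text
time: 8.15
tool_pos: [505.4, 256.1, 222.3]
tcp_rot: [-3.141, 0.002, 0.396]
contact_force: [0.4, -0.1, 0.3]
grip_width: 0.3
finger_force: 0.0
```

Run:
```python
from g import *
c=bot.capture("scene"); togo([505,257,225])
a=c["img"][180:320,280:500]; b=cv2.imread("pics/half.png")
cv2.imwrite("pics/end.png",np.hstack([cv2.resize(b,(390,248)),cv2.resize(a,(390,248),interpolation=cv2.INTER_CUBIC)]))
for d in bot.cut_out(c,"key_top")[:1]:
    P=pts(c,d["pixels"]); print(np.percentile(P[:,2],[10,50,90]))
```

```text
8.2 [505.3 256.  222.1] [-0.02417277  0.1087345  -0.73687502] 0.6999081834693639 togo [ 0.1 -1.  -2.9]
[132.09445656 133.90747822 135.37780425]
```

View pics/end.png

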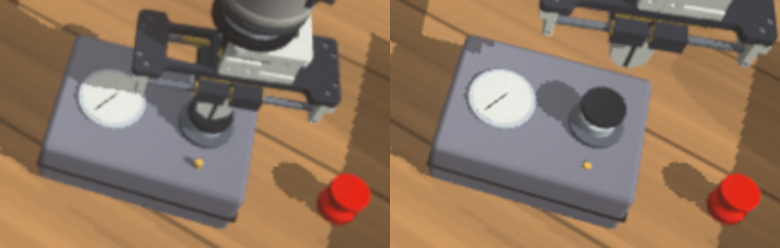

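On the left (half-pressed) the pin at (198,163) stands proud with a side visible. On the right the key is back up at (603,107), and the pin at (587,166) is lower and smaller, so it is down.

```bash
python3 -c "
from plant import bot
print(bot.close_job())"
```

```text
the job is handed in; nothing more can be done
None
```

I held the key half-pressed (about 11 mm down) for over a second with the pin up, pressed it fully home, and let it spring back up; in the last picture the pin is down. The chime button was not touched, and the job was handed in at about 8 s, with no verdict shown.

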